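Switch the prize-draw rig to its other tray and feed the balls

TASK

On the podcast desk's prize-draw rig, press down the raised end of the red seesaw gate with a fingertip so that it rocks over its pivot and stays leaning the other way. Only then slowly push the blue feed slide all the way home, so that all three orange balls drop onto the gate and roll down into the tray on its newly lowered side. Do not touch the balls with the robot, and leave the mug, tumbler, microphone and phone where they stand.

Things in the scene. Friction and masses are not known exactly. Their poses are not given: they have to be found in the camera images.
- rig: The prize-draw rig, fixed to the desk: T-shaped plywood base 470 mm wide. Origin on the desk; rig z up, x the way the feed slide is pushed (away from the robot), y along the gate to the left; offsets below are in this frame. Gate axle: along x through (0, 0, 90) mm. Feed channel, 34 mm wide, clear walls up to z = 148 mm, from x = -132 to -20 mm, ends above the gate's middle. Rig's top: 201 mm.
- gate (a joint): Angle (rad) of the red seesaw gate, a channel 226 x 36 mm; stops at -0.28 and 0.28. Positive: left (+y) end up, balls run right; negative: right (-y) end up, balls run left. It starts leaning either way. A brass weight over the axle (top of gate's middle: z = 165 mm) makes it flop to the side it leans to: never level; pushed 0.05 rad past level it falls on to the other stop by itself. About 0.5 N on a yellow pad moves it.
- pad_left (a point): Centre of the top of the yellow pad, 40 x 44 x 6 mm, at the gate's left (+y) end, standing out from its far (+x) side at floor level; a good place to press. Moves with the gate: at rig (46, 90, 105) mm when level, about 25 mm higher or lower at the stops. Free space beneath it, but for the tray beyond |y| = 117 mm.
- pad_right (a point): The same for the yellow pad at the right (-y) end, at rig (46, -90, 105) mm when level.
- feed_slide (a joint): Travel (m) of the blue feed slide along rig +x: 0 pulled back (start), 0.095 fully home. Sliding friction about 2 N plus 30 N per m/s of speed; it stays where it is left. Pushed at about 0.05 m/s it drops the balls one after another; pushed fast it throws or jams them.
- tab (a point): Centre of the near (-x) face of the feed slide's upright blue tab: 64 mm wide (rig y), 8 mm thick (x), wide part from z = 153 to 201 mm (this point at 181 mm). Push it here towards rig +x. At rig (-123, 0, 181) mm at the start, (-28, 0, 181) mm when home. The space behind it, above the channel walls, is free.
- tray_left (a point): Centre of the floor of the left (+y) mint catch tray, at rig (4, 171.5, 14) mm; inside 100 x 103 mm. Its wall under the gate's end is 58 mm high, its side walls 73 mm, its outer wall 98 mm above the desk.
- tray_right (a point): The same for the right (-y) mint catch tray, at rig (4, -171.5, 14) mm.
- ball0_center (a point): Centre of an orange plastic ball, 30 mm across, about 20 g, number 1 of three waiting in a row in the feed channel in front of the slide (ball0 is next to the slide). The channel floor slopes back 3 degrees, so they rest against the slide.
- ball1_center (a point): Centre of an orange plastic ball, 30 mm across, about 20 g, number 2 of three waiting in a row in the feed channel in front of the slide (ball0 is next to the slide). The channel floor slopes back 3 degrees, so they rest against the slide.
- ball2_center (a point): Centre of an orange plastic ball, 30 mm across, about 20 g, number 3 of three waiting in a row in the feed channel in front of the slide (ball0 is next to the slide). The channel floor slopes back 3 degrees, so they rest against the slide.
- mug: White mug, 76 mm across, 85 mm high, loose on the desk left of the feed channel. Origin: centre of its underside. Leave alone.
- mic: Small black desk microphone on a round foot 90 mm across, 157 mm high, loose on the desk right of the feed channel. Origin: centre of its underside. Leave alone.
- tumbler: Glass tumbler, 68 mm across, 80 mm high, loose on the desk beyond the rig, left. Origin: centre of its underside. Leave alone.
- phone: Black phone, 72 x 148 x 8 mm, lying on the desk beyond the rig, right. Origin: centre of its underside. Leave alone.
Things that resemble listed ones, but are neither listed nor needed, are in the scene too. Leave any black or white look-alike of the part that bears ball0_center alone. What is shaped like the part that bears ball2_center but grey is not meant.

How it is judged:
By the outcome, as a careful person would: the job done as asked, in the order asked, and still so for the second after the job is handed in, with the robot touching nothing.
It also fails if it takes over 45 s, if anything falls off the work surface, if the arm or the gripper's body presses on something with over 40 N, if the wrist force passes 120 N, or if a joint passes its speed limit or range.

ROBOT

A 7-joint arm with a two-finger parallel gripper is mounted at the origin on the work surface. World frame = base frame: x ahead of the robot, y to its left, z up, the work surface at z = 0. Lengths are in m, angles in rad, forces in N, time in s.
With the tool pointing down it reaches from about 0.425 to 0.925 m from the base axis. Payload 6.8 kg.
Tool frame: the origin (TCP) lies midway between the tips of the shut fingers; the grasp point (between the pads) lies 19 mm behind it; z points along the fingers, y is the line along which they close (so a half turn about z gives the same grasp; the last joint's range is limited). The gripper opens to 85 mm and grips with 20 to 120 N. Pads are 22 mm wide; open, the fingers measure 114 mm over their backs; the gripper's body (76 mm by 85 mm) begins 54 mm behind the grasp point. The pads swing forward as they close: fully open they stand 13 mm farther back than shut.
Start: joints at [-1.248, 0.477, 0.022, 1.555, -0.011, 1.109, -0.083], TCP at [0.282, 0.613, 0.231] pointing down, gripper open.
Joint ranges: [-2.96, 2.96], [-0.34, 2.1], [-1.41, 1.46], [0.24, 2.44], [-1.37, 4.51], [0.17, 1.92], [-2.96, 2.96]. Speed limits (rad/s): [2.39, 2.39, 3.14, 3.14, 3.14, 3.14, 3.14].

INTERFACE

Orientations are given as a rotation vector (axis times angle).
In Python, from bench import r gives the robot as it stands. The module is installed in compiled form; this text tells all that it offers.
- The arm moves only by the tool apply_moves, never from a script. Its argument "rows" is a list of rows, each a list of 6 numbers: the shift along the tool's x, y, z scaled (see below), then the turn, a rotation vector about the tool's x, y, z scaled (see below). A call has 1 to 5 rows; each row is the pose to reach, as a shift and turn from the pose commanded when the call began, along the tool's axes at that moment; what a row does not reach only later rows make up. The controller multiplies each number of a shift by 0.25 m and each number of a turn by 90 degrees. A row lasts 1/8 s, in which the tool goes at most 62.5 mm and 10.7 degrees, less where a joint would pass 70% of its speed; a pose out of reach is approached as far as the arm can. A call with a number of a shift or a turn outside -1 to 1 is refused whole. A call with a gripper value outside its range is refused whole. "claw" is the opening, from 0 (shut) to 1 (fully open), set as the call begins (left out, the last holds). The fingers move at their own pace and stop on an object; "newtons" is the grip in N (left out, the last holds). Time passes only in rows, so rows that repeat a pose let the fingers close. It gives the time, the measured TCP pose, the force, the opening and the grip force at its end, in the units of the state.
- r.get_obs(): the state, without advancing time (a new reading comes with each control period).
- r.grab_frame(name): name is "scene" or "top" or "wrist"; returns a dict with "pixels" (400x640x3 uint8, red, green, blue), "intrinsics" (3x3 intrinsics, pixels), "eye" and "attitude" of the camera in the world. Camera axes: x right, y up, looking along -z (the intrinsics and any distortion apply to the point x, -y, -z); pixel columns grow to the right and rows downward; lengths in m; the calibration is good to about 2 mm. A picture is of the moment at which its call begins. There is no depth.
- r.hand_in(): hands the job in; it is judged then, once.
Trained networks look in a picture, given as the dict that the camera call returned (one of the last four; its "shot" number tells which), for a name from the list of things; names that differ only in an ending like _2 or _b are one class to them, and where a whole thing is asked for, a point or a joint stands for the part that bears it (a point fixed in the world has none). Each returns a list of dicts, best first, with "conf" (0 to 1); they miss things now and then, are a little off and sometimes report something else, mostly with a low value. They report only what shows in the picture. A call takes as long as a camera call. They do not tell look-alikes from the thing itself.
- r.search_frame(picture, thing): "rect" ([left, top, width, height] in pixels, round what is visible of it).
- r.outline_of(picture, thing): "pixels" (400x640 bool, what is visible of it) and "rect" ([left, top, width, height] in pixels, round what is visible of it).
- r.landmark_of(picture, thing): "point" ([column, row] in pixels: a listed point, or the origin of a listed thing).
The state is a dict: "clock": time; "joints": joint angles; "qvel": joint speeds; "tau": joint torques, N m; "tcp_pos": TCP position; "orientation": TCP orientation; "contact_force": force on the tool from outside, world axes, zero at the start; "moment": the same for the moment, N m; "grip_width": finger opening in m; "gripper_force": force on a finger pad.
Only numpy, scipy, OpenCV 4.12 (cv2) and the standard library are available. Lean on these libraries where they do the work, as an engineer would, in place of code of your own. Each camera call takes 0.05 s, during which the arm holds its last target. There are 200 camera calls.

## Working session

There is one attempt and no reset: what is moved stays moved. The work goes in short steps, Python scripts to look and compute and a tool call to move; the robot and the scene stay as the last step left them, time stands still between calls to the robot, and variables do not carry over. Pictures are saved under pics/ and viewed, at most 10 in all, crops included, and the job is handed in when it is done.

Besides the shell and the picture viewer there is one more tool, called after "Emit:" in YAML: its name, and indented under it one key for each argument. apply_moves: Moves the arm, as the interface text tells. Its arguments: {"type":"object","properties":{"rows":{"type":"array","items":{"type":"array","items":{"type":"number"}}},"claw":{"type":"number"},"newtons":{"type":"number"}},"required":["rows"]}

```bash
mkdir -p pics; cat > h.py <<'E'
import numpy as np, cv2
from bench import r
from scipy.spatial.transform import Rotation as R
from scipy.optimize import least_squares
def att(f):
    a=np.array(f["attitude"],float)
    return a if a.shape==(3,3) else (R.from_rotvec(a).as_matrix() if a.size==3 else R.from_quat(a).as_matrix())
def proj(f,P):
    p=att(f).T@(np.asarray(P)-np.array(f["eye"])); q=np.array(f["intrinsics"])@np.array([p[0],-p[1],-p[2]]); return q[:2]/q[2]
def save(f,n): cv2.imwrite("pics/"+n,f["pixels"][:,:,::-1])
E
python3 - <<'E'
from h import *
o=r.get_obs(); print({k:np.round(v,3) for k,v in o.items()})
F={}
for c in ("scene","top"):
    f=r.grab_frame(c); F[c]=f; save(f,c+"0.png"); print(c,[k for k in f],np.array(f["attitude"]).round(3),np.round(f["eye"],3),np.round(f["intrinsics"],1))
    for n in ["rig","pad_left","pad_right","tab","tray_left","tray_right","ball0_center","ball1_center","ball2_center","mug","mic","tumbler","phone"]:
        print(n,[(np.round(d["point"]).tolist(),round(d["conf"],2)) for d in r.landmark_of(f,n)[:3]])
E
```

```text
{'clock': np.float64(0.0), 'joints': array([-1.248,  0.478,  0.022,  1.556, -0.012,  1.109, -0.083]), 'qvel': array([-0.001, -0.001, -0.   ,  0.   , -0.001, -0.001,  0.001]), 'tau': array([ 0.0000e+00, -5.9644e+01,  1.6070e+00, -2.8121e+01,  1.2000e-02,
        9.0000e-03, -0.0000e+00]), 'tcp_pos': array([0.282, 0.613, 0.23 ]), 'orientation': array([-6.710e-01, -3.069e+00,  3.000e-03]), 'contact_force': array([ 0.452, -0.344, -0.303]), 'moment': array([ 0.053,  0.014, -0.013]), 'gripper_force': np.float64(0.0), 'grip_width': np.float64(0.086)}
scene ['pixels', 'intrinsics', 'eye', 'attitude', 'shot'] [0.489 0.721 1.878] [1.075 0.214 0.716] [[367.7   0.  319. ]
 [  0.  367.7 197.9]
 [  0.    0.    1. ]]
rig [([307.0, 237.0], 0.87)]
pad_left [([325.0, 234.0], 0.79)]
pad_right [([266.0, 208.0], 0.79)]
tab [([345.0, 152.0], 0.78), ([266.0, 210.0], 0.69)]
tray_left [([371.0, 271.0], 0.72), ([314.0, 320.0], 0.67)]
tray_right [([258.0, 203.0], 0.62)]
ball0_center [([336.0, 170.0], 0.63), ([384.0, 199.0], 0.48)]
ball1_center [([330.0, 181.0], 0.53), ([327.0, 231.0], 0.45)]
ball2_center [([37
[... 231 characters left out ...]
tude', 'shot'] [ 0.063 -0.031 -1.57 ] [0.519 0.021 0.871] [[396.    0.  322.4]
 [  0.  396.  202. ]
 [  0.    0.    1. ]]
rig [([345.0, 188.0], 0.6)]
pad_left [([309.0, 150.0], 0.76)]
pad_right [([396.0, 178.0], 0.88)]
tab [([343.0, 188.0], 0.71), ([330.0, 250.0], 0.52)]
tray_left [([266.0, 169.0], 0.56), ([397.0, 175.0], 0.28)]
tray_right []
ball0_center [([333.0, 238.0], 0.76), ([342.0, 287.0], 0.49), ([282.0, 276.0], 0.49)]
ball1_center [([339.0, 218.0], 0.53)]
ball2_center [([307.0, 299.0], 0.65), ([342.0, 208.0], 0.45), ([300.0, 110.0], 0.18)]
mug [([258.0, 225.0], 0.91)]
mic [([409.0, 264.0], 0.63)]
tumbler [([301.0, 105.0], 0.82)]
phone [([415.0, 136.0], 0.59), ([257.0, 224.0], 0.49)]
```

```bash
python3 - <<'E'
from h import *
F={c:r.grab_frame(c) for c in("scene","top")}
T=F["top"];S=F["scene"]
obs=[(T,"tab0",(343,188) if 0 else (330,250)),(S,"tab0",(345,152)),(T,"pl",(309,150)),(T,"pr",(396,178)),(S,"pl",(325,234)),(S,"pr",(266,208)),(T,"b0",(333,238)),(S,"b0",(336,170)),(T,"tl",(266,169))]
def pts(v):
    x,y,a,g=v; M=R.from_euler("z",a).as_matrix()
    G=R.from_euler("x",g).as_matrix(); ax=np.array([0,0,.09])
    P={"tab0":[-.123,0,.181],"b0":[-.095,0,.13],"tl":[.004,.1715,.014],"tr":[.004,-.1715,.014]}
    P["pl"]=G@[.046,.09,.015]+ax; P["pr"]=G@[.046,-.09,.015]+ax
    return {k:M@np.array(p)+[x,y,0] for k,p in P.items()}
def res(v):
    P=pts(v); return np.concatenate([proj(f,P[k])-uv for f,k,uv in obs])
for g in(.28,-.28):
    s=least_squares(lambda v:res([*v,g]),[.6,0,-.2],loss="soft_l1",f_scale=3); v=[*s.x,g]
    print(g,s.x.round(4),s.cost,res(v).reshape(-1,2).round(1).tolist())
    print({k:p.round(3).tolist() for k,p in pts(v).items()})
a=cv2.resize(T["pixels"][90:330,200:470],None,fx=2.4,fy=2.4);b=cv2.resize(S["pixels"][100:350,190:450],None,fx=2.3,fy=2.3)
cv2.imwrite("pics/a.png",a[:,:,::-1]);cv2.imwrite("pics/b.png",b[:,:,::-1])
E
```

```text
0.28 [ 0.5937 -0.0089 -0.2613] 24.73020814766281 [[-0.7, 1.2], [-0.6, 0.8], [1.4, 1.4], [-1.0, -0.1], [2.0, -1.2], [0.3, -0.0], [0.3, -3.1], [-0.1, 6.0], [2.7, 0.4]]
{'tab0': [0.475, 0.023, 0.181], 'b0': [0.502, 0.016, 0.13], 'tl': [0.642, 0.156, 0.014], 'tr': [0.553, -0.176, 0.014], 'pl': [0.659, 0.059, 0.129], 'pr': [0.615, -0.108, 0.08]}
-0.28 [ 0.5913 -0.0112 -0.2808] 108.39206036461103 [[-0.7, 2.3], [-0.3, 0.3], [0.5, 5.4], [0.5, -2.2], [3.0, 14.4], [0.7, -14.8], [0.6, -2.1], [-0.0, 5.4], [4.2, 0.0]]
{'tab0': [0.473, 0.023, 0.181], 'b0': [0.5, 0.015, 0.13], 'tl': [0.643, 0.152, 0.014], 'tr': [0.548, -0.177, 0.014], 'pl': [0.661, 0.063, 0.08], 'pr': [0.613, -0.103, 0.129]}
```

View pics/a.png

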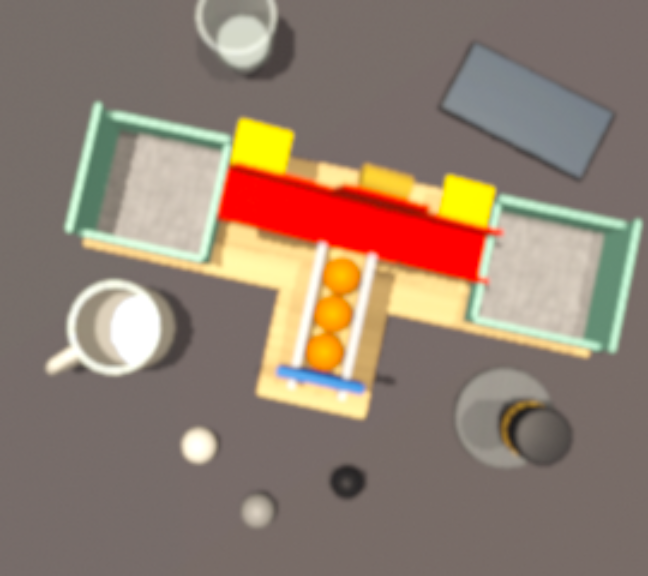

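View pics/b.png

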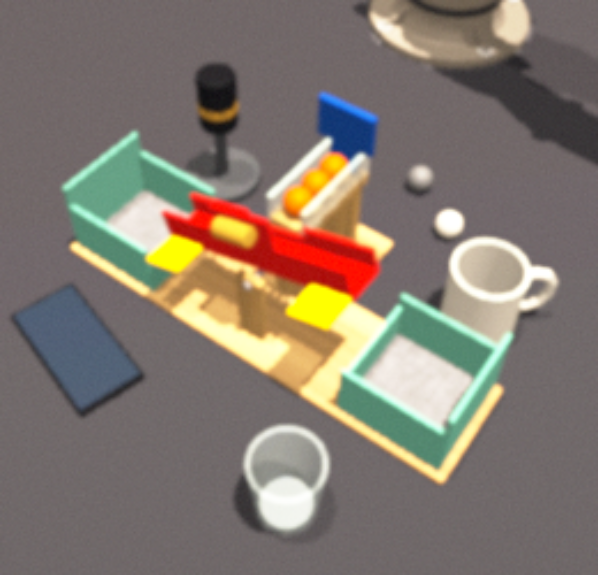

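The top crop shows the left yellow pad at (262,145), larger and so higher. The right pad at (468,200) is lower. The scene crop agrees: left pad at (320,305), right pad at (175,253). The gate therefore leans +0.28 with its left end up, and the fit strongly prefers that (cost 25 vs 108).

Possible confusions:
- **Balls:** white (198,445), black (347,481) and grey (257,510) loose balls on the desk are decoys. The three orange ones in the channel are the real ones.
- **Pads:** left (262,145), right (468,200). The left one is the one to press.
- **Tab:** only one, blue (320,378).

I'll move above the left pad with the fingers shut.

Emit:
apply_moves:
  rows:
    - [-0.96,-0.58,-0.3,0,0,-0.108]
    - [-0.96,-0.58,-0.3,0,0,-0.108]
    - [-0.96,-0.58,-0.3,0,0,-0.108]
    - [-0.96,-0.58,-0.3,0,0,-0.108]
    - [-0.96,-0.58,-0.3,0,0,-0.108]
  claw: 0

```text
clock: 2.12
tcp_pos: [0.4417, 0.3783, 0.3076]
orientation: [0.415, 3.113, 0.001]
contact_force: [-0.1, 0.3, -0.0]
grip_width: -0.0003
gripper_force: 0.0
```

```bash
cat >> h.py <<'E'
RIG=[0.5937,-0.0089,-0.2613]
def rw(p,rig=None):
    x,y,a=rig or RIG; return R.from_euler("z",a).apply(p)+[x,y,0]
def need(p,rig=None):
    o=r.get_obs(); Rt=R.from_rotvec(o["orientation"]); x,y,a=rig or RIG
    M=R.from_euler("z",a).as_matrix()@np.diag([-1,1,-1.])
    d=Rt.inv().apply(rw(p,rig)-o["tcp_pos"])/.25; t=(Rt.inv()*R.from_matrix(M)).as_rotvec()/(np.pi/2)
    print("t",o["clock"],"tcp",o["tcp_pos"].round(3),"F",o["contact_force"].round(1),"units",d.round(3),"turn",t.round(3),"target",rw(p,rig).round(3))
E
python3 -c "
from h import *
need([.05,.09,.23])"
```

```text
t 2.125 tcp [0.442 0.378 0.308] F [-0.1  0.3 -0. ] units [-1.191 -0.975  0.311] turn [ 0.001  0.001 -0.002] target [0.665 0.065 0.23 ]
```

Emit:
apply_moves:
  rows:
    - [-0.8,-0.66,0,0,0,0]
    - [-0.8,-0.66,0,0,0,0]
    - [-0.8,-0.66,0,0,0,0]
    - [-0.8,-0.66,0,0,0,0]
    - [-0.8,-0.66,0,0,0,0]

```text
clock: 2.75
tcp_pos: [0.5925, 0.1642, 0.3065]
orientation: [0.422, 3.111, -0.003]
contact_force: [0.5, 1.6, 0.8]
grip_width: 0.0002
gripper_force: 0.0
```

Emit:
apply_moves:
  rows:
    - [-0.39,-0.315,0,0,0,0]
    - [-0.39,-0.315,0,0,0,0]
    - [-0.39,-0.315,0.2,0,0,0]
    - [-0.39,-0.315,0.2,0,0,0]
    - [-0.39,-0.315,0.2,0,0,0]

```text
clock: 3.38
tcp_pos: [0.6639, 0.0711, 0.2576]
orientation: [0.405, 3.115, 0.002]
contact_force: [-0.7, 0.2, 0.3]
grip_width: -0.0002
gripper_force: 0.0
```

```bash
python3 - <<'E'
from h import *
need([.05,.09,.135])
f=r.grab_frame("wrist"); im=f["pixels"].copy()
t=r.get_obs()["tcp_pos"]
for n in ["pad_left","pad_right","tab"]:
    print(n,[(np.round(d["point"]).tolist(),round(d["conf"],2)) for d in r.landmark_of(f,n)[:2]])
G=R.from_euler("x",.28)
for p,c in((rw(G.apply([.046,.09,.015])+[0,0,.09]),(0,0,255)),(t,(255,0,255)),(rw([-.123,0,.181]),(0,0,0)),(rw([.004,.1715,.014]),(0,0,0))):
    uv=proj(f,p); print(uv.round(0)); cv2.circle(im,tuple(int(q) for q in uv.clip(-999,1999)),4,c,-1)
cv2.imwrite("pics/w1.png",im[:,:,::-1])
E
```

```text
t 3.375 tcp [0.664 0.071 0.258] F [-0.7  0.2  0.3] units [-0.011 -0.022  0.49 ] turn [0.001 0.    0.002] target [0.665 0.065 0.135]
pad_left [([311.0, 184.0], 0.58), ([198.0, 85.0], 0.25)]
pad_right [([141.0, 181.0], 0.82)]
tab []
[311. 187.]
[327. 263.]
[156. -78.]
[390. 125.]
```

View pics/w1.png

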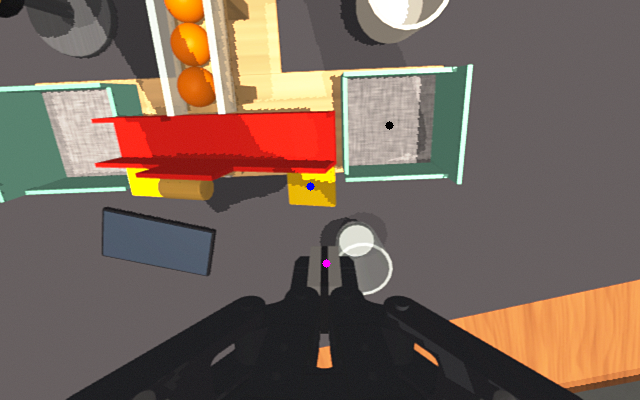

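The wrist view puts the pad at (311,187), where the model predicts it. The left end is up, and the tumbler at (365,265) is clear. I'll press down now.

Emit:
apply_moves:
  rows:
    - [-0.01,-0.012,0.15,0,0,0]
    - [-0.01,-0.012,0.3,0,0,0]
    - [-0.01,-0.012,0.4,0,0,0]
    - [-0.01,-0.012,0.46,0,0,0]
    - [-0.01,-0.012,0.48,0,0,0]

```text
clock: 4.2
tcp_pos: [0.6656, 0.0658, 0.1363]
orientation: [0.408, 3.115, 0.0]
contact_force: [-0.7, -0.4, 0.5]
grip_width: 0.0003
gripper_force: 0.0
```

Emit:
apply_moves:
  rows:
    - [0,0,0.04,0,0,0]
    - [0,0,0.08,0,0,0]
    - [0,0,0.12,0,0,0]
    - [0,0,0.15,0,0,0]
    - [0,0,0.175,0,0,0]

```text
clock: 4.82
tcp_pos: [0.6654, 0.0655, 0.0919]
orientation: [-0.409, -3.115, 0.0]
contact_force: [-0.1, -0.4, 0.5]
grip_width: 0.0004
gripper_force: 0.0
```

Emit:
apply_moves:
  rows:
    - [0,0,0,0,0,0]
    - [0,0,0,0,0,0]
    - [0,0,-0.2,0,0,0]
    - [0,0,-0.45,0,0,0]
    - [0,0,-0.7,0,0,0]

```text
clock: 5.45
tcp_pos: [0.6654, 0.0655, 0.2699]
orientation: [0.409, 3.114, 0.0]
contact_force: [0.7, 0.2, 0.5]
grip_width: -0.0002
gripper_force: 0.0
```

```bash
python3 - <<'E'
from h import *
need([-.16,0,.26])
F={c:r.grab_frame(c) for c in("scene","top","wrist")}
for c in F:
  for n in ["pad_left","pad_right"]:
    print(c,n,[(np.round(d["point"]).tolist(),round(d["conf"],2)) for d in r.landmark_of(F[c],n)[:2]])
  for g in(.28,-.28):
    G=R.from_euler("x",g); print(g,[proj(F[c],rw(G.apply([.046,s,.015])+[0,0,.09])).round(0) for s in(.09,-.09)])
cv2.imwrite("pics/s2.png",np.hstack([cv2.resize(F["scene"]["pixels"][100:350,190:450],(400,385)),cv2.resize(F["wrist"]["pixels"],(400,250))[:250] if 0 else cv2.copyMakeBorder(cv2.resize(F["wrist"]["pixels"],(400,250)),0,135,0,0,0)])[:,:,::-1])
E
```

```text
t 5.45 tcp [0.665 0.065 0.27 ] F [0.7 0.2 0.5] units [ 0.84  -0.361  0.039] turn [0. 0. 0.] target [0.439 0.032 0.26 ]
scene pad_left [([329.0, 249.0], 0.64)]
scene pad_right [([267.0, 194.0], 0.93)]
0.28 [array([327., 233.]), array([266., 208.])]
-0.28 [array([329., 249.]), array([267., 195.])]
top pad_left [([424.0, 207.0], 0.54)]
top pad_right [([396.0, 171.0], 0.6), ([420.0, 206.0], 0.2)]
0.28 [array([310., 151.]), array([395., 178.])]
-0.28 [array([308., 155.]), array([395., 174.])]
wrist pad_left [([322.0, 158.0], 0.89)]
wrist pad_right [([138.0, 178.0], 0.88)]
0.28 [array([315., 172.]), array([154., 160.])]
-0.28 [array([323., 160.]), array([136., 172.])]
```

View pics/s2.png

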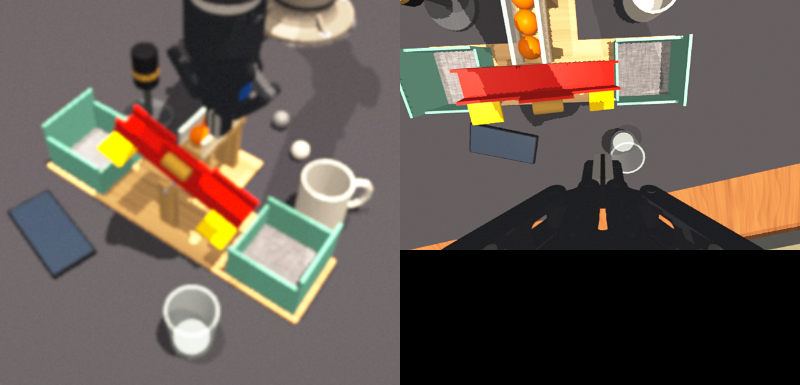

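The gate has flopped over: the left pad is now low at (215,230) in the left half and the right pad is high at (118,150). All the pixel measurements match -0.28. Next I'll go behind the blue tab.

Emit:
apply_moves:
  rows:
    - [0.25,-0.11,-0.04,0,0,0]
    - [0.5,-0.22,-0.04,0,0,0]
    - [0.72,-0.31,-0.04,0,0,0]
    - [0.84,-0.361,-0.04,0,0,0]
    - [0.84,-0.361,-0.04,0,0,0]

```text
clock: 6.52
tcp_pos: [0.4365, 0.0319, 0.2769]
orientation: [-0.409, -3.113, -0.0]
contact_force: [0.4, 0.1, -0.0]
grip_width: 0.0001
gripper_force: 0.0
```

```bash
python3 - <<'E'
from h import *
need([-.16,0,.174])
f=r.grab_frame("wrist"); im=f["pixels"].copy()
for c in(f,r.grab_frame("scene")):
  print([(np.round(d["point"]).tolist(),round(d["conf"],2)) for d in r.landmark_of(c,"tab")[:2]],proj(c,rw([-.123,0,.181])))
for p in([-.123,0,.181],[-.123,.032,.201],[-.123,-.032,.201]): cv2.circle(im,tuple(int(q) for q in proj(f,rw(p))),3,(0,255,0),-1)
cv2.imwrite("pics/w3.png",im[:,:,::-1])
E
```

```text
t 6.525 tcp [0.436 0.032 0.277] F [ 0.4  0.1 -0. ] units [-0.011  0.005  0.412] turn [-0.    -0.001  0.   ] target [0.439 0.032 0.174]
[([316.0, 250.0], 0.74)] [327.2229246  245.83719069]
[([343.0, 150.0], 0.74)] [344.40891354 152.74310659]
```

View pics/w3.png

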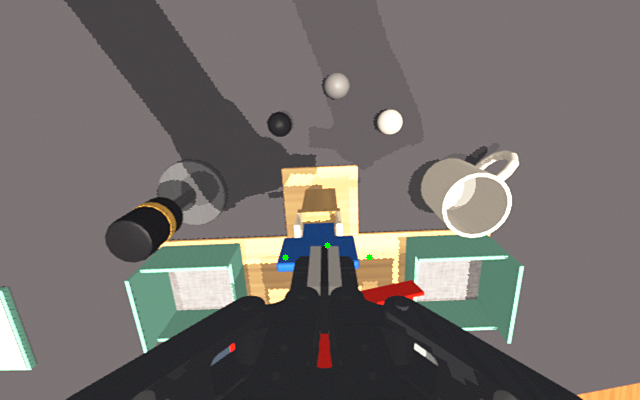

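The wrist view shows the tab's top edge spanning about (278..358, 268), roughly 6 mm to the right (-y) of the prediction and slightly farther off. I'll shift 6 mm and descend behind it.

Emit:
apply_moves:
  rows:
    - [0,-0.024,0.1,0,0,0]
    - [0,-0.024,0.2,0,0,0]
    - [0,-0.024,0.3,0,0,0]
    - [0,-0.024,0.4,0,0,0]
    - [0,-0.024,0.41,0,0,0]

```text
clock: 7.35
tcp_pos: [0.4375, 0.0266, 0.1734]
orientation: [-0.409, -3.111, 0.003]
contact_force: [0.7, -0.1, 0.9]
grip_width: -0.0003
gripper_force: 0.0
```

Emit:
apply_moves:
  rows:
    - [-0.02,0,0,0,0,0]
    - [-0.04,0,0,0,0,0]
    - [-0.06,0,0,0,0,0]
    - [-0.08,0,0,0,0,0]
    - [-0.095,0,0,0,0,0]

```text
clock: 7.98
tcp_pos: [0.4612, 0.0205, 0.1752]
orientation: [0.409, 3.114, 0.0]
contact_force: [0.9, 0.5, 1.1]
grip_width: 0.0001
gripper_force: 0.0
```

```bash
python3 - <<'E'
from h import *
need([-.039,-.006,.174])
f=r.grab_frame("wrist"); save(f,"w4.png")
E
```

```text
t 7.975 tcp [0.461 0.021 0.175] F [0.9 0.5 1.1] units [-0.387 -0.001  0.005] turn [0. 0. 0.] target [ 0.554 -0.005  0.174]
```

View pics/w4.png

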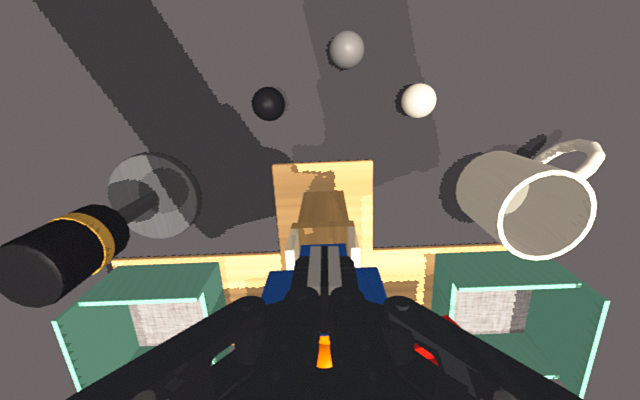

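The fingertip is centred behind the blue tab (325,285) and nothing else is in contact. I'll push slowly, at about 0.045 m/s.

Emit:
apply_moves:
  rows:
    - [-0.022,0,0,0,0,0]
    - [-0.044,0,0,0,0,0]
    - [-0.066,0,0,0,0,0]
    - [-0.088,0,0,0,0,0]
    - [-0.11,0,0,0,0,0]

```text
clock: 8.65
tcp_pos: [0.4875, 0.0138, 0.1749]
orientation: [-0.408, -3.114, -0.0]
contact_force: [-2.9, 2.6, 0.7]
grip_width: 0.0003
gripper_force: 1.8
```

Emit:
apply_moves:
  rows:
    - [-0.022,0,0,0,0,0]
    - [-0.044,0,0,0,0,0]
    - [-0.066,0,0,0,0,0]
    - [-0.088,0,0,0,0,0]
    - [-0.11,0,0,0,0,0]

```text
clock: 9.28
tcp_pos: [0.5142, 0.0063, 0.175]
orientation: [-0.409, -3.115, 0.0]
contact_force: [-2.9, 4.5, -0.0]
grip_width: -0.0003
gripper_force: 1.7
```

Emit:
apply_moves:
  rows:
    - [-0.022,0,0,0,0,0]
    - [-0.044,0,0,0,0,0]
    - [-0.066,0,0,0,0,0]
    - [-0.088,0,0,0,0,0]
    - [-0.11,0,0,0,0,0]

```text
clock: 9.9
tcp_pos: [0.5408, -0.0008, 0.1751]
orientation: [0.409, 3.115, 0.0]
contact_force: [-2.1, 2.3, 0.4]
grip_width: 0.0003
gripper_force: 1.7
```

```bash
python3 - <<'E'
from h import *
need([-.039,-.006,.174])
f=r.grab_frame("scene")
print([(np.round(d["point"]).tolist(),round(d["conf"],2)) for d in r.landmark_of(f,"tab")[:2]],[proj(f,rw([x,0,.181])).round(1) for x in(-.123,-.04,-.028)])
cv2.imwrite("pics/s5.png",cv2.resize(f["pixels"][100:350,190:450],None,fx=2.3,fy=2.3)[:,:,::-1])
E
```

```text
t 9.9 tcp [ 0.541 -0.001  0.175] F [-2.1  2.3  0.4] units [-0.057 -0.001  0.004] turn [0. 0. 0.] target [ 0.554 -0.005  0.174]
[([323.0, 173.0], 0.76)] [array([344.4, 152.7]), array([321.4, 172.8]), array([317.9, 175.9])]
```

View pics/s5.png

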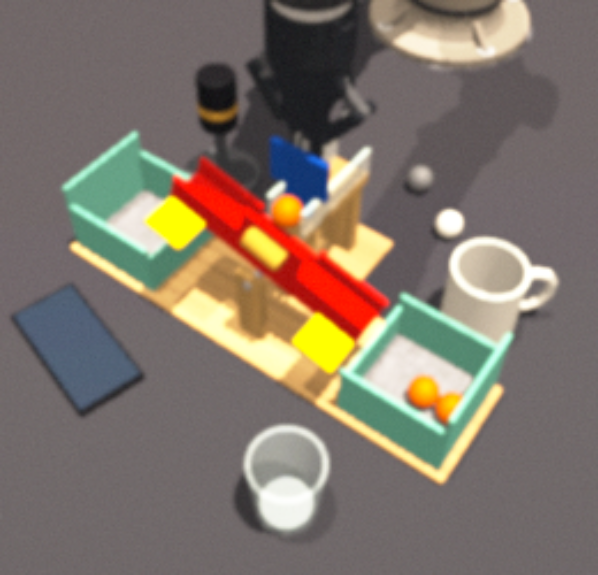

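Two balls are in the left tray at (423,392) and (450,408). The third is at the channel's end at (287,210), and the slide has about 15 mm left to go. I'll keep pushing until the force shows the stop.

Emit:
apply_moves:
  rows:
    - [-0.02,0,0,0,0,0]
    - [-0.035,0,0,0,0,0]
    - [-0.045,0,0,0,0,0]
    - [-0.055,0,0,0,0,0]
    - [-0.06,0,0,0,0,0]

```text
clock: 10.62
tcp_pos: [0.5552, -0.0046, 0.1751]
orientation: [0.409, 3.115, 0.0]
contact_force: [-0.8, 1.4, 0.5]
grip_width: 0.0001
gripper_force: 1.1
```

Emit:
apply_moves:
  rows:
    - [-0.01,0,0,0,0,0]
    - [-0.018,0,0,0,0,0]
    - [-0.022,0,0,0,0,0]

```text
clock: 11.0
tcp_pos: [0.5578, -0.0052, 0.1748]
orientation: [-0.407, -3.109, -0.001]
contact_force: [-12.4, 3.3, 11.1]
grip_width: 0.0
gripper_force: 6.8
```

The force jumped to 12 N, so the slide is at its stop. I'll back off, rise and check.

Emit:
apply_moves:
  rows:
    - [0.02,0,0,0,0,0]
    - [0.1,0,0,0,0,0]
    - [0.2,0,0,0,0,0]
    - [0.3,0,-0.1,0,0,0]
    - [0.35,0,-0.3,0,0,0]

```text
clock: 11.62
tcp_pos: [0.4738, 0.0162, 0.2494]
orientation: [-0.409, -3.112, 0.003]
contact_force: [1.4, 0.1, 0.9]
grip_width: 0.0003
gripper_force: 0.0
```

```bash
python3 - <<'E'
from h import *
need([-.16,0,.26])
f=r.grab_frame("scene");g=r.grab_frame("top")
print([(np.round(d["point"]).tolist(),round(d["conf"],2)) for d in r.landmark_of(f,"tab")[:2]])
print([(n,np.round(d["point"]).tolist(),round(d["conf"],2)) for n in("pad_left","pad_right") for d in r.landmark_of(f,n)[:1]])
cv2.imwrite("pics/s6.png",np.hstack([cv2.resize(q["pixels"][80:350,190:460],(400,400)) for q in(f,g)])[:,:,::-1])
E
```

```text
t 11.625 tcp [0.474 0.016 0.249] F [1.4 0.1 0.9] units [ 0.151  0.027 -0.042] turn [-0.001 -0.002 -0.   ] target [0.439 0.032 0.26 ]
[([317.0, 175.0], 0.57), ([329.0, 250.0], 0.37)]
[('pad_left', [330.0, 249.0], 0.92), ('pad_right', [265.0, 194.0], 0.87)]
```

View pics/s6.png

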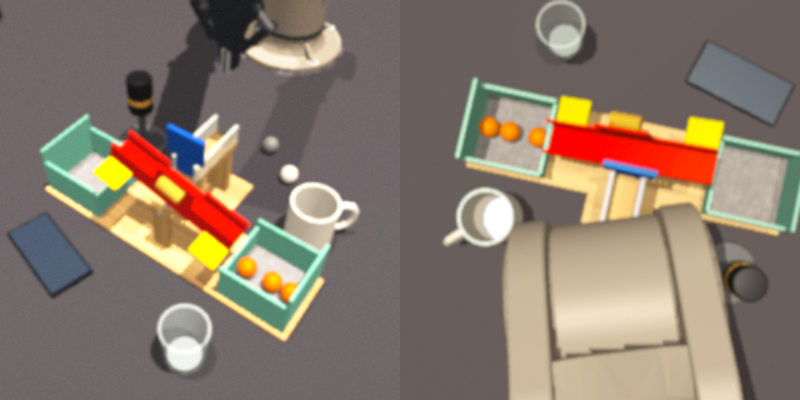

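All three balls are in the left tray: (247,267), (272,282) and (290,293). The tab is at its home pixel (317,175), the gate still leans left, and nothing else has moved. I'll let it settle briefly with the arm clear, then hand in.

Emit:
apply_moves:
  rows:
    - [0,0,-0.1,0,0,0]
    - [0,0,-0.1,0,0,0]
    - [0,0,-0.1,0,0,0]
    - [0,0,-0.1,0,0,0]
    - [0,0,-0.1,0,0,0]

```text
clock: 12.5
tcp_pos: [0.4754, 0.0166, 0.2744]
orientation: [-0.409, -3.114, 0.001]
contact_force: [0.4, 0.7, -0.5]
grip_width: -0.0002
gripper_force: 0.0
```

```bash
python3 -c "
from bench import r
print(r.hand_in())"
```

```text
the job is handed in; nothing more can be done
None
```

The job is done and handed in at about 12.5 s: I rocked the gate over to lean left, then pushed the slide slowly home, and all three orange balls are in the left tray with nothing else disturbed.

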